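Lock the shaker platform and build its column of sample cases

ROBOT

A 6-joint arm with a two-finger parallel gripper is mounted at the origin on the work surface. World frame = base frame: x ahead of the robot, y to its left, z up, the work surface at z = 0. Lengths are in m, angles in rad, forces in N, time in s.
With the tool pointing down it reaches from about 0.375 to 0.9 m from the base axis. Payload 3.1 kg.
Tool frame: the origin (TCP) lies midway between the tips of the shut fingers; the grasp point (between the pads) lies 19 mm behind it; z points along the fingers, y is the line along which they close (so a half turn about z gives the same grasp; the last joint's range is limited). The gripper opens to 87 mm and grips with 3 to 60 N. Pads are 19 mm wide; open, the fingers measure 117 mm over their backs; the gripper's body (75 mm by 190 mm) begins 51 mm behind the grasp point.
Start: joints at [0.981, 0.527, 1.433, -0, 1.181, -0.178], TCP at [0.25, 0.573, 0.194] pointing down, gripper open.
Joint ranges: [-3.08, 3.08], [-0.75, 2.2], [0.22, 2.44], [-1.43, 4.57], [0, 2.65], [-2.85, 2.85]. Speed limits (rad/s): [2.79, 2.79, 3.14, 3.14, 3.14, 3.14].

INTERFACE

Orientations are given as a unit quaternion [x, y, z, w].
In Python, from rig import robot gives the robot as it stands.
- The arm moves only by the shell command python3 -m jog 'ROWS' [FORCE]. ROWS is a JSON object of lists of equal length, an entry for each row: "dp": the shift along the tool's x, y, z in mm, a list of three; "delta_rot": the turn, a rotation vector about the tool's x, y, z in rad, a list of three; "gripper": the opening, from -1 (shut) to 1 (fully open). A call has 1 to 12 rows; each row is the pose to reach, as a shift and turn from the pose commanded when the call began, along the tool's axes at that moment; what a row does not reach only later rows make up. A row lasts 1/10 s, in which the tool goes at most 50 mm and 8.59 degrees, less where a joint would pass 70% of its speed; a pose out of reach is approached as far as the arm can. A call with a gripper value outside its range is refused whole. The fingers move at their own pace and stop on an object; FORCE is the grip in N (left out, the last holds). Time passes only in rows, so rows that repeat a pose let the fingers close. It gives the time, the measured TCP pose, the force, the opening and the grip force at its end, in the units of the state.
- robot.get_obs(): the state, without advancing time (a new reading comes with each control period).
- robot.camera(name): name is "scene" or "top"; returns the picture (420x560x3 uint8, red, green, blue); there is no depth.
- robot.camera_model(name): a dict with "fx", "fy", "cx", "cy" (pixels), "xyz" and "orientation" of the camera in the world. Camera axes: x right, y down, z forward; pixel columns grow to the right and rows downward; lengths in m; the calibration is good to about 2 mm. A picture is of the moment at which its call begins. camera_model takes no time and is no camera call.
- robot.hand_in(): hands the job in; it is judged then, once.
Trained networks look in the newest picture that a camera, given by its name, has taken for a name from the list of things; names that differ only in an ending like _2 or _b are one class to them, and where a whole thing is asked for, a point or a joint stands for the part that bears it (a point fixed in the world has none). Each returns a list of dicts, best first, with "score" (0 to 1); they miss things now and then, are a little off and sometimes report something else, mostly with a low value. They report only what shows in the picture. A call takes as long as a camera call. They do not tell look-alikes from the thing itself.
- robot.search_frame(name, camera): "rect" ([left, top, right, bottom] in pixels, round what is visible of it).
The state is a dict: "time": time; "q": joint angles; "joint_velocities": joint speeds; "joint_torque": joint torques, N m; "position": TCP position; "tool_rot": TCP orientation; "ft_force": force on the tool from outside, world axes, zero at the start; "moment": the same for the moment, N m; "grip_width": finger opening in m; "grip_force": force on a finger pad.
Only numpy, scipy, OpenCV 4.12 (cv2) and the standard library are available. Lean on these libraries where they do the work, as an engineer would, in place of code of your own. Each camera call takes 0.05 s, during which the arm holds its last target. There are 200 camera calls.

TASK

On the bench shaker, lock the platform first: push the red wing knob down against its spring and, keeping it down, turn it clockwise (seen from above) until it stops, so that it stays down when let go. Then build the column, setting each case down without dropping it: the green-lidded case squarely on the grey-lidded case that stands on the shaker, and the yellow-lidded case squarely on the green one. Leave the red-lidded case and everything else on the bench where they are.

Things in the scene. Friction and masses are not known exactly. Their poses are not given: they have to be found in the camera images.
- shaker: bench shaker, grey base with an aluminium platform 200 mm (own x) by 260 mm (own y), platform top 70 mm above the bench; origin: centre of its underside on the bench, own y runs from the knob side to the column side; fixed to the bench, placed and turned differently each time
- column_seat (a point): point on the platform top under the column's centre, 65 mm from the shaker's centre along its own +y, between eight low corner lugs 8 mm high; its axes are the shaker's
- lock_grip (a point): grip point of the red wing knob, on its vertical axis, 75 mm from the shaker's centre along its own -y; it moves and turns with the knob. The wing: 60 mm long (this point's x), 16 mm thick (y), 36 mm high, on a flange 56 mm across. The point is 22 mm above the flange, 14 mm below the wing's top, 151 mm above the bench with the knob up. Collar below: 76 mm across, top at 105 mm
- lock_press (a joint): how far the knob is pushed down, m: 0 up (spring holds it there with 5 N), 0.014 fully down (12 N). With the thread started it stays down by itself at 0.009 to 0.011
- lock_turn (a joint): turn of the knob, rad, growing clockwise seen from above; starts between -0.2 and 0.15, stop at 1.35. Not pushed down by at least 9 mm it is blocked at about 0.4; pushed down it turns on, past 0.6 the thread has caught, and towards the stop it draws the knob down to about 11 mm
- case_base: closed sample case, box 60 mm (own x) by 96 mm (own y) by 42 mm high, white body, grey lid, about 0.3 kg; origin: centre of its underside; stands on the column seat between the lugs, its axes those of the shaker
- case_green: closed sample case, box 60 mm (own x) by 96 mm (own y) by 42 mm high, white body, green lid, about 0.3 kg; origin: centre of its underside
- case_yellow: closed sample case, box 60 mm (own x) by 96 mm (own y) by 42 mm high, white body, yellow lid, about 0.3 kg; origin: centre of its underside
- case_red: closed sample case, box 60 mm (own x) by 96 mm (own y) by 42 mm high, white body, red lid, about 0.3 kg; origin: centre of its underside; not part of the job
- jar_a: amber jar with white cap, 74 mm across, 120 mm high; origin: centre of its underside; bystander
- jar_b: amber jar like jar_a; bystander
- cylinder: tall glass measuring cylinder, 30 mm across, 220 mm high, on a blue foot 70 mm square and 12 mm high; origin: centre of its underside; bystander
- calculator: black calculator 80 mm (own x) by 150 mm (own y) by 14 mm, lying flat; origin: centre of its underside; bystander
- tin: aluminium tin 64 mm across, 48 mm high; origin: centre of its underside; bystander
Things that resemble listed ones, but are neither listed nor needed, are in the scene too. What is shaped like the case_green but pink is not meant.

How it is judged:
On the way, in this order (a step that is already met when the one before it is completed fails the run):
1. the knob is screwed down: pushed in and turned clockwise to its stop (value of joint lock_press above 0.0085 m and value of joint lock_turn above 1.05 rad), for 0.2 s.
2. the green-lidded case stands squarely on the grey-lidded one (horizontal distance between case_green and case_base below 0.008 m and z of case_green in the frame of case_base between 0.039 and 0.045 m and angle between the x axis of case_green and the x axis of case_base, either way round below 0.12 rad and angle between case_green's own z axis and vertical below 0.06 rad and contact force between the fingers and case_green below 0.1 N), for 0.2 s.
3. the yellow-lidded case stands squarely on the green-lidded one (horizontal distance between case_yellow and case_green below 0.008 m and z of case_yellow in the frame of case_green between 0.039 and 0.045 m and angle between the x axis of case_yellow and the x axis of case_green, either way round below 0.12 rad and angle between case_yellow's own z axis and vertical below 0.06 rad and contact force between the fingers and case_yellow below 0.1 N), for 0.2 s.
At the end, for the whole second after the job is handed in: The knob stays down by itself (pressed in more than 8.5 mm, turned past 1.05 rad); the grey-lidded case is within 7 mm of its seat; green stands on grey and yellow on green, each within 8 mm and 0.12 rad of the case below, level, released and at rest (all of step 1 and all of step 2 and all of step 3 and horizontal distance between case_base and column_seat below 0.007 m and angle between case_base's own z axis and vertical below 0.06 rad and linear speed of each of case_green, case_yellow below 0.02 m/s); the robot touches nothing.
It fails at once if a bystander (red-lidded case, jar, measuring cylinder, calculator or tin) is moved by more than 30 mm or tipped over (distance of any of case_red, jar_a, jar_b, cylinder, calculator, tin from where it was at the start of the episode above 0.03 m or angle between any of case_red, jar_a, jar_b, cylinder, calculator, tin's own z axis and vertical above 0.5 rad).
It fails at once if the green- or yellow-lidded case is dropped or thrown: it moves at over 0.5 m/s without being held (a fall of more than about 13 mm) ((linear speed of case_green above 0.5 m/s and contact force between the fingers and case_green below 0.1 N) or (linear speed of case_yellow above 0.5 m/s and contact force between the fingers and case_yellow below 0.1 N)).
It also fails if it takes over 69 s, if anything falls off the work surface, if the arm or the gripper's body presses on something with over 40 N, if the wrist force passes 120 N, or if a joint passes its speed limit or range.

## Working session

There is one attempt and no reset: what is moved stays moved. The work goes in short steps, Python scripts to look and compute and a shell command to move; the robot and the scene stay as the last step left them, time stands still between calls to the robot, and variables do not carry over. Pictures are saved under pics/ and viewed, at most 15 in all, crops included, and the job is handed in when it is done.

```bash
mkdir -p pics; ls; python3 - <<'E'
from rig import robot
import cv2
for c in("scene","top"):
    im=robot.camera(c); cv2.imwrite(f"pics/{c}0.png",cv2.cvtColor(im,cv2.COLOR_RGB2BGR))
    print(c,robot.camera_model(c))
    for n in("shaker","lock_grip","case_base","case_green","jar_a","cylinder","calculator","tin"):
        print(n,[([round(float(v)) for v in d["rect"]],round(float(d["score"]),2)) for d in robot.search_frame(n,c)])
print(robot.get_obs())
E
```

```text
pics
scene {'fx': 400.7639978428878, 'fy': 400.7639978428878, 'cx': 281.3142026587695, 'cy': 206.98474601802985, 'xyz': array([ 0.82060268, -0.59368526,  1.07884475]), 'orientation': array([ 0.93448171,  0.2104062 , -0.07067942, -0.27834796])}
shaker [([254, 173, 336, 264], 0.55)]
lock_grip [([281, 209, 303, 230], 0.8)]
case_base [([290, 170, 319, 208], 0.62)]
case_green [([190, 281, 222, 319], 0.68), ([262, 361, 310, 412], 0.64), ([138, 268, 177, 303], 0.59)]
jar_a [([332, 252, 362, 293], 0.71), ([354, 202, 380, 243], 0.62)]
cylinder [([356, 108, 384, 168], 0.73)]
calculator [([248, 124, 280, 159], 0.61)]
tin [([212, 357, 243, 389], 0.69)]
top {'fx': 499.85142132677095, 'fy': 499.85142132677095, 'cx': 278.3491154596056, 'cy': 210.91142614164065, 'xyz': array([ 0.21657801, -0.06291629,  1.5617601 ]), 'orientation': array([ 0.72464627, -0.68035112,  0.07503514, -0.0798741 ])}
shaker [([216, 167, 309, 244], 0.67)]
lock_grip [([279, 184, 299, 202], 0.68)]
case_base [([225, 192, 258, 216], 0.69)]
case_green [([388, 149, 420, 179], 0.94), ([367, 283, 387, 316], 0.93), ([355, 237, 389, 265
[... 234 characters left out ...]
.9, 'q': array([ 9.80492244e-01,  5.27446823e-01,  1.43272821e+00,  3.73485083e-06,
        1.18140680e+00, -1.78535163e-01]), 'joint_velocities': array([ 0.0009727 , -0.00042834, -0.00021783, -0.00023863,  0.00044088,
        0.00037049]), 'joint_torque': array([-1.04666091e-03, -4.39998400e+01, -1.76987743e+01,  6.33572484e-02,
        5.01679326e-02, -2.21201003e-05]), 'position': array([0.25011549, 0.5727311 , 0.1941721 ]), 'tool_rot': array([2.04433714e-01, 9.78880410e-01, 5.66130790e-06, 4.26610384e-07]), 'ft_force': array([-0.13301566, -0.20806436, -0.04550262]), 'moment': array([ 4.72671475e-03,  5.07099138e-03, -4.44178843e-05]), 'grip_force': 0.0, 'grip_width': 0.08696457295042671}
```

```bash
python3 - <<'E'
import cv2
a=cv2.imread("pics/top0.png")
cv2.imwrite("pics/top0b.png",cv2.resize(a[100:350,120:453],(799,600),interpolation=cv2.INTER_CUBIC))
a=cv2.imread("pics/scene0.png")
cv2.imwrite("pics/scene0b.png",cv2.resize(a[105:420,50:470],(800,600),interpolation=cv2.INTER_CUBIC))
E
```

```text
(no output)
```

View pics/top0b.png

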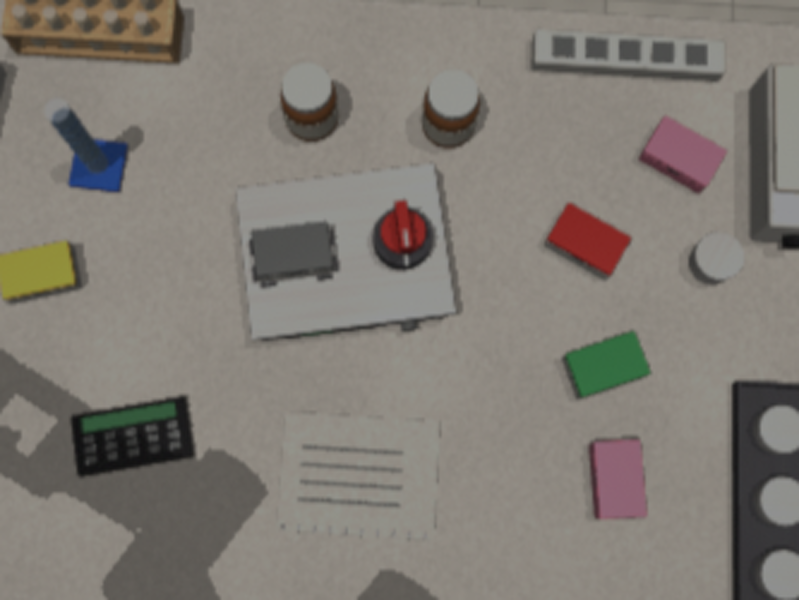

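View pics/scene0b.png

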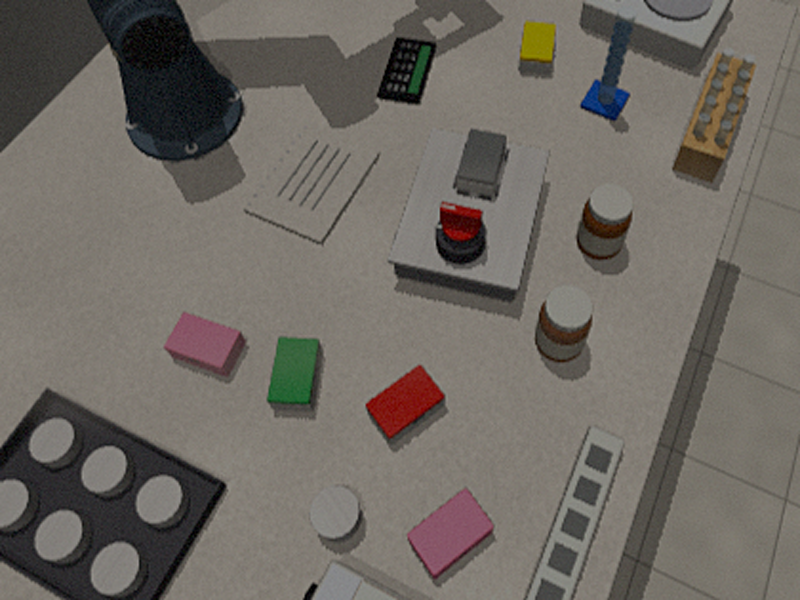

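The top camera crop is 2.4× full resolution, offset (120,100). It shows:
- The shaker at (345,250), with the red wing knob at (404,235) and the grey lid at (292,250).
- The green case at (608,363), the yellow at (38,270) and the red at (590,240).

Things that could be taken for the green case, in full-picture pixels: green (373,251), pink (405,164), pink (377,299) and red (366,200). By its description I choose green at (373,251). For yellow the only candidate is (136,212). The knob is the red wing at (288,198), not the red case.

```bash
cat > h.py <<'E'
import numpy as np, cv2
from rig import robot
from scipy.spatial.transform import Rotation as R
from scipy.optimize import minimize
def proj(c,P):
    m=robot.camera_model(c); p=(np.atleast_2d(P)-m["xyz"])@R.from_quat(m["orientation"]).as_matrix()
    return np.c_[m["fx"]*p[:,0]/p[:,2]+m["cx"],m["fy"]*p[:,1]/p[:,2]+m["cy"]]
def back(c,uv,z):
    m=robot.camera_model(c); uv=np.atleast_2d(uv)
    d=np.c_[(uv[:,0]-m["cx"])/m["fx"],(uv[:,1]-m["cy"])/m["fy"],np.ones(len(uv))]@R.from_quat(m["orientation"]).as_matrix().T
    return (m["xyz"]+d*((z-m["xyz"][2])/d[:,2])[:,None])[:,:2]
def box(p,dx,dy,z0,z1):
    c,s=np.cos(p[2]),np.sin(p[2])
    return np.array([[p[0]+c*x-s*y,p[1]+s*x+c*y,z] for z in(z0,z1) for x in(-dx/2,dx/2) for y in(-dy/2,dy/2)])
def mask(im,col):
    h,s,v=cv2.split(cv2.cvtColor(im,cv2.COLOR_RGB2HSV)); h=h.astype(int)
    lo,hi={"green":(50,80),"yellow":(22,38),"red":(-6,6)}[col]
    h=np.where(h>170,h-180,h)
    return ((h>=lo)&(h<=hi)&(s>110)&(v>40)).astype(np.uint8)
S=8
def fit(masks,p0,dx,dy,z0,z1,pad=40):
    # masks: {cam: full mask}; box silhouette IoU at S-times resolution
    prep={}
    for c,m in masks.items():
        u,v=proj(c,[[p0[0],p0[1],z1]])[0].astype(int); x,y=max(u-pad,0),max(v-pad,0)
        w=m[y:y+2*pad,x:x+2*pad].astype(np.float32)
        prep[c]=(x,y,cv2.resize(w,None,fx=S,fy=S,interpolation=cv2.INTER_LINEAR)>.5)
    def cost(p):
        t=0
        for c,(x,y,m) in prep.items():
            q=(proj(c,box(p,dx,dy,z0,z1))-[x,y]+.5)*S-.5
            h=cv2.convexHull(q.astype(np.float32))
            g=np.zeros(m.shape,np.uint8); cv2.fillPoly(g,[np.round(h*16).astype(np.int32)],1,shift=4); g=g>0
            t+=1-(g&m).sum()/(g|m).sum()
        return t
    b=None
    for d in(-.4,0,.4):
        s=np.array([p0[0],p0[1],p0[2]+d]); 
        r=minimize(cost,s,method="Nelder-Mead",options=dict(initial_simplex=[s,s+[.012,0,0],s+[0,.012,0],s+[0,0,.2]],xatol=1e-4,fatol=1e-4))
        if b is None or r.fun<b.fun: b=r
    return b.x,b.fun/len(masks)
E
python3 - <<'E'
from h import *
im={c:cv2.cvtColor(cv2.imread(f"pics/{c}0.png"),cv2.COLOR_BGR2RGB) for c in("scene","top")}
for col,uv,yaw in(("green",(373,251),0),("yellow",(136,212),0),("red",(366,200),-.4)):
    p0=[*back("top",uv,.042)[0],yaw]
    for cams in(("top",),("scene",),("top","scene")):
      for z0 in(.0,.02):
        try: x,f=fit({c:mask(im[c],col) for c in cams},p0,.06,.096,z0,.042)
        except Exception as e: print(e);continue
        print(col,cams,z0,x.round(4),round(f,3))
k=np.array([[238,187],[435,166],[458,312],[252,338]])/2.4+[120,100]
P=back("top",k,.07);print("plat",P.round(3).tolist(),np.linalg.norm(np.roll(P,-1,0)-P,axis=1).round(3),P.mean(0))
E
python3 - <<'E'
import cv2
a=cv2.imread("pics/top0.png"); b=cv2.imread("pics/scene0.png")
a=cv2.resize(a[162:247,210:315],(800,600) and (735,595),interpolation=cv2.INTER_CUBIC)
cv2.imwrite("pics/sh_top.png",a)
cv2.imwrite("pics/sh_scene.png",cv2.resize(b[167:262,250:340],(540,570),interpolation=cv2.INTER_CUBIC))
E
```

```text
green ('top',) 0.0 [ 0.4484 -0.3407  0.4705] 0.205
green ('top',) 0.02 [ 0.448  -0.3387  0.4438] 0.166
green ('scene',) 0.0 [ 0.4396 -0.3331  0.5163] 0.344
green ('scene',) 0.02 [ 0.4453 -0.3368  0.4325] 0.281
green ('top', 'scene') 0.0 [ 0.4464 -0.3372  0.4602] 0.281
green ('top', 'scene') 0.02 [ 0.4466 -0.3369  0.4314] 0.226
yellow ('top',) 0.0 [0.5264 0.4094 0.1999] 0.221
yellow ('top',) 0.02 [0.5261 0.409  0.2913] 0.139
yellow ('scene',) 0.0 [0.5166 0.4326 0.288 ] 0.269
time passes only in moves, steps and waits
yellow ('top', 'scene') 0.0 [0.5229 0.4109 0.3028] 0.253
yellow ('top', 'scene') 0.02 [0.5238 0.4085 0.2965] 0.153
red ('top',) 0.0 [ 0.6165 -0.3125 -0.467 ] 0.193
red ('top',) 0.02 [ 0.6135 -0.3119 -0.4549] 0.126
red ('scene',) 0.0 [ 0.6055 -0.3049 -0.49  ] 0.187
red ('scene',) 0.02 [ 0.6086 -0.3103 -0.4855] 0.112
red ('top', 'scene') 0.0 [ 0.6116 -0.3102 -0.459 ] 0.193
time passes only in moves, steps and waits
plat [[0.642, 0.148], [0.686, -0.105], [0.496, -0.144], [0.446, 0.113]] [0.257 0.194 0.262 0.199] [0.56771847 0.00293857]
```

View pics/sh_top.png

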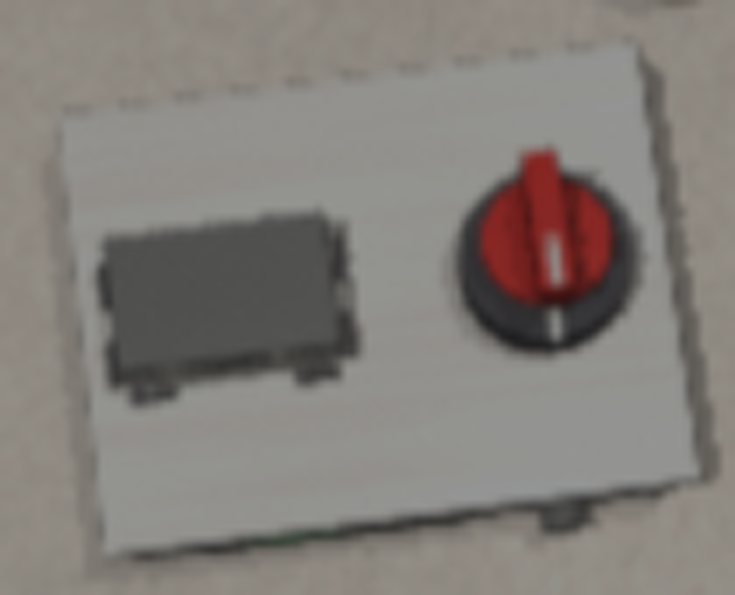

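View pics/sh_scene.png

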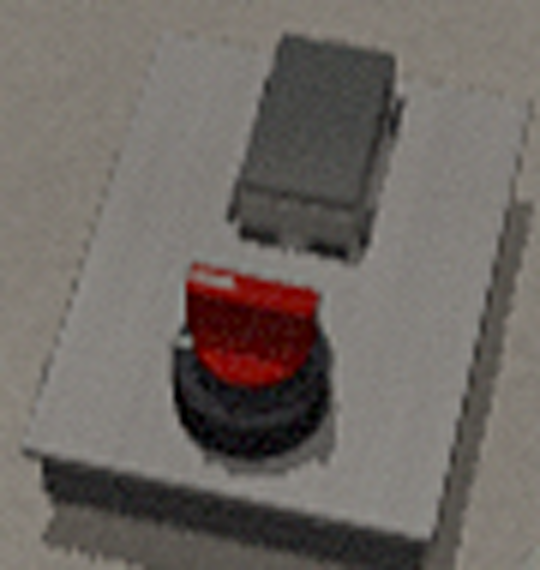

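```bash
python3 - <<'E'
s=open('h.py').read()
s=s.replace("def proj(","_M={}\ndef cm(c):\n    if c not in _M: _M[c]=robot.camera_model(c)\n    return _M[c]\ndef proj(",1).replace("m=robot.camera_model(c);","m=cm(c);").replace("s>110","s>80")
s=s.replace('''        w=m[y:y+2*pad,x:x+2*pad].astype(np.float32)
        prep[c]=(x,y,cv2.resize(w,None,fx=S,fy=S,interpolation=cv2.INTER_LINEAR)>.5)''','''        im,col=m
        w=cv2.resize(im[y:y+2*pad,x:x+2*pad],None,fx=S,fy=S,interpolation=cv2.INTER_CUBIC)
        w=mask(w,col); n,l,st,ce=cv2.connectedComponentsWithStats(w)
        prep[c]=(x,y,l==1+np.argmax(st[1:,4]))''').replace("masks: {cam: full mask}","masks: {cam: (image, colour)}")
open('h.py','w').write(s)
E
cat > m1.py <<'E'
from h import *
from scipy.optimize import least_squares
im={c:cv2.cvtColor(cv2.imread(f"pics/{c}0.png"),cv2.COLOR_BGR2RGB) for c in("scene","top")}
for col,uv,yaw in(("green",(373,251),.4),("yellow",(136,212),.25),("red",(366,200),-.4)):
    p0=[*back("top",uv,.042)[0],yaw]
    for cams in(("top",),("scene",),("top","scene")):
        for z0 in((.015,.03) if len(cams)==2 else (.03,)):
            x,f=fit({c:(im[c],col) for c in cams},p0,.06,.096,z0,.042); print(col,cams,z0,x.round(4),round(f,3))
T=lambda a:(np.array(a)+.5)/7-.5+[210,162]
C=lambda a:(np.array(a)+.5)/6-.5+[250,167]
pl={"top":T([(65,113),(632,42),(703,478),(107,553)]),"scene":C([(160,38),(530,100),(432,535),(28,450)])}
ld={"top":T([(105,238),(325,213),(345,345),(118,372)]),"scene":C([(285,37),(395,52),(368,208),(243,182)])}
loc=lambda o,a,b:np.array(o)*[a/2,b/2]
ot=[(1,1),(1,-1),(-1,-1),(-1,1)]; osn=[(-1,1),(1,1),(1,-1),(-1,-1)]
def W(p,l,z):
    c,s=np.cos(p[2]),np.sin(p[2]); return np.c_[p[0]+c*l[:,0]-s*l[:,1],p[1]+s*l[:,0]+c*l[:,1],np.full(len(l),z)]
def res(p,cams,parts):
    r=[]
    for c in cams:
        o=ot if c=="top" else osn
        if "p" in parts: r.append(proj(c,W(p,loc(o,.2,.26),.07))-pl[c])
        if "l" in parts: r.append(proj(c,W(p,loc(o,.06,.096)+[0,.065],.112))-ld[c])
    return np.concatenate(r).ravel()
for cams in(["top"],["scene"],["top","scene"]):
    for parts in("p","l","pl"):
        q=least_squares(res,[.57,0,.18],args=(cams,parts)); print(cams,parts,q.x.round(4),"rms px",np.sqrt(np.mean(q.fun**2)).round(2))
p=q.x
for n,l,z in(("seat",[0,.065],.07),("knob",[0,-.075],.151)): print(n,W(p,np.array([l]),z).round(4))
# wing tips (top edge centre) 
k=back("top",T([(540,151),(558,288)]),.165); d=k[0]-k[1]; print("wing top",k.round(4),k.mean(0),np.hypot(*d),np.arctan2(d[1],d[0]))
k=back("scene",C([(190,278),(320,300)]),.165); d=k[1]-k[0]; print("wing scene",k.round(4),k.mean(0),np.hypot(*d),np.arctan2(d[1],d[0]))
E
python3 m1.py
```

```text
green ('top',) 0.03 [ 0.4479 -0.3384  0.4229] 0.096
green ('scene',) 0.03 [ 0.447  -0.3387  0.3928] 0.102
green ('top', 'scene') 0.015 [ 0.4469 -0.3376  0.4159] 0.154
green ('top', 'scene') 0.03 [ 0.4478 -0.3391  0.4215] 0.099
yellow ('top',) 0.03 [0.5243 0.4063 0.2887] 0.031
yellow ('scene',) 0.03 [0.5242 0.4069 0.2949] 0.069
yellow ('top', 'scene') 0.015 [0.5241 0.4085 0.2783] 0.145
yellow ('top', 'scene') 0.03 [0.5246 0.4064 0.2892] 0.052
red ('top',) 0.03 [ 0.6117 -0.3107 -0.4735] 0.037
red ('scene',) 0.03 [ 0.6113 -0.3113 -0.4645] 0.044
red ('top', 'scene') 0.015 [ 0.6117 -0.3107 -0.4697] 0.105
red ('top', 'scene') 0.03 [ 0.6115 -0.311  -0.4792] 0.043
['top'] p [0.5694 0.0051 0.1925] rms px 0.51
['top'] l [0.5681 0.0047 0.1872] rms px 0.22
['top'] pl [0.5689 0.0049 0.193 ] rms px 0.41
['scene'] p [0.5702 0.0061 0.2048] rms px 0.61
['scene'] l [0.5747 0.0058 0.2327] rms px 0.43
['scene'] pl [0.5716 0.0058 0.2043] rms px 0.67
['top', 'scene'] p [0.5699 0.0056 0.1987] rms px 0.62
['top', 'scene'] l [0.5715 0.0054 0.2097] rms px 0.63
['top', 'scene'] pl [0.5703 0.0054 0.1989] rms px 0.64
seat [[0.5575 0.0691 0.07  ]]
knob [[ 0.5852 -0.0681  0.151 ]]
wing top [[ 0.6116 -0.0624]
 [ 0.5538 -0.0732]] [ 0.5827119  -0.06779294] 0.058788704586051246 0.1854063971878548
wing scene [[ 0.556  -0.0743]
 [ 0.6138 -0.0602]] [ 0.58489117 -0.06724323] 0.059469892184666244 0.2402371441541536
```

Everything agrees to about 2 mm: the shaker is at (0.570, 0.005, yaw 0.20), the wing yaw is about 0.21, and the choice of green is confirmed by colour and fit. The crops show the grey lid seated between its lugs, and the wing at (545,220) in the top crop. Next I move above the knob.

```bash
cat > go.py <<'E'
# usage: go.py x y z thetaY  -> dp (mm, tool axes), delta_rot z from the measured pose
import sys,numpy as np
from rig import robot
from scipy.spatial.transform import Rotation as R
o=robot.get_obs(); r=R.from_quat(o["tool_rot"]); x,y,z,t=map(float,sys.argv[1:5])
ty=np.array([np.cos(t),np.sin(t),0]); tz=np.array([0,0,-1.]); T=np.c_[np.cross(ty,tz),ty,tz]
dp=r.inv().apply(np.array([x,y,z])-o["position"])*1e3
rv=(r.inv()*R.from_matrix(T)).as_rotvec()
print("t",o["time"],"dp",dp.round(1),"rot",rv.round(3),"rows~",int(max(np.linalg.norm(dp)/50,np.linalg.norm(rv)/.15))+1)
E
python3 go.py .584 -.068 .26 1.78
```

```text
t 0.9 dp [-562.4 -453.5  -65.8] rot [ 0.     0.    -0.621] rows~ 15
```

```bash
python3 -m jog '{"dp":[[0,0,-66],[-562,-453,-66],[-562,-453,-66],[-562,-453,-66],[-562,-453,-66],[-562,-453,-66],[-562,-453,-66],[-562,-453,-66],[-562,-453,-66],[-562,-453,-66],[-562,-453,-66],[-562,-453,-66]],"delta_rot":[[0,0,0],[0,0,-0.62],[0,0,-0.62],[0,0,-0.62],[0,0,-0.62],[0,0,-0.62],[0,0,-0.62],[0,0,-0.62],[0,0,-0.62],[0,0,-0.62],[0,0,-0.62],[0,0,-0.62]],"gripper":[1,1,1,1,1,1,1,1,1,1,1,1]}' 40; python3 go.py .584 -.068 .134 1.78
```

```text
time: 2.1
position: [0.4998, 0.0936, 0.2565]
tool_rot: [-0.104, 0.995, 0.0, 0.0]
ft_force: [0.8, 1.6, -0.7]
grip_width: 0.0869
grip_force: 0.0
t 2.1 dp [ -48.9 -175.5  122.5] rot [ 0.     0.001 -0.001] rows~ 5
```

```bash
python3 -m jog '{"dp":[[-49,-175,0],[-49,-175,0],[-49,-175,0],[-49,-175,0],[-49,-175,0],[-49,-175,0],[-49,-175,0]],"delta_rot":[[0,0,0],[0,0,0],[0,0,0],[0,0,0],[0,0,0],[0,0,0],[0,0,0]],"gripper":[1,1,1,1,1,1,1]}'; python3 go.py .584 -.068 .134 1.78
```

```text
time: 2.8
position: [0.5824, -0.0644, 0.2559]
tool_rot: [-0.104, 0.995, 0.0, -0.001]
ft_force: [0.6, -0.1, -0.1]
grip_width: 0.0869
grip_force: 0.0
t 2.8 dp [ -0.9  -4.  121.9] rot [ 0.001 -0.001 -0.   ] rows~ 3
```

```bash
python3 -m jog '{"dp":[[-1,-4,50],[-1,-4,100],[-1,-4,122],[-1,-4,122],[-1,-4,122]],"delta_rot":[[0,0,0],[0,0,0],[0,0,0],[0,0,0],[0,0,0]],"gripper":[1,1,1,1,0]}'; python3 go.py .584 -.068 .134 1.78
```

```text
time: 3.3
position: [0.5852, -0.0682, 0.1348]
tool_rot: [-0.105, 0.995, -0.0, 0.0]
ft_force: [0.5, -0.0, 0.5]
grip_width: 0.0841
grip_force: 0.0
t 3.3 dp [1.2 0.4 0.8] rot [-0.     0.     0.001] rows~ 1
```

```bash
python3 -m jog '{"dp":[[0,0,0],[0,0,0],[0,0,0],[0,0,0],[0,0,0],[0,0,0],[0,0,0]],"delta_rot":[[0,0,0],[0,0,0],[0,0,0],[0,0,0],[0,0,0],[0,0,0],[0,0,0]],"gripper":[-1,-1,-1,-1,-1,-1,-1]}' 40; python3 go.py .584 -.068 .134 1.78
```

```text
time: 4.0
position: [0.585, -0.0693, 0.1341]
tool_rot: [-0.104, 0.995, 0.0, -0.0]
ft_force: [-0.1, -0.3, 0.5]
grip_width: 0.0309
grip_force: 0.0
t 4.0 dp [0.7 1.5 0.1] rot [ 0.    -0.    -0.001] rows~ 1
```

```bash
python3 -m jog '{"dp":[[0,0,0],[0,0,0],[0,0,0],[0,0,0],[0,0,0]],"delta_rot":[[0,0,0],[0,0,0],[0,0,0],[0,0,0],[0,0,0]],"gripper":[-1,-1,-1,-1,-1]}' 50; python3 go.py .584 -.068 .134 1.78
```

```text
time: 4.5
position: [0.5845, -0.0675, 0.134]
tool_rot: [-0.104, 0.995, 0.001, -0.0]
ft_force: [-0.2, 5.1, 1.4]
grip_width: 0.0144
grip_force: 50.0
t 4.5 dp [ 0.6 -0.3  0. ] rot [ 0.003 -0.    -0.001] rows~ 1
```

```bash
python3 -m jog '{"dp":[[0,1.5,4],[0,1.5,8],[0,1.5,12],[0,1.5,13],[0,1.5,13],[0,1.5,13]],"delta_rot":[[0,0,0],[0,0,0],[0,0,0],[0,0,0],[0,0,0],[0,0,0]],"gripper":[-1,-1,-1,-1,-1,-1]}' 60; python3 go.py .584 -.068 .134 1.78
```

```text
time: 5.1
position: [0.5847, -0.0674, 0.1223]
tool_rot: [-0.104, 0.995, 0.0, 0.0]
ft_force: [-2.4, 2.7, 9.6]
grip_width: 0.0141
grip_force: 60.0
t 5.1 dp [  0.8  -0.4 -11.7] rot [ 0.     0.    -0.001] rows~ 1
```

```bash
python3 -m jog '{"dp":[[0,0,0.5],[0,0,0.5],[0,0,0.5],[0,0,0.5],[0,0,0.5],[0,0,0.5],[0,0,0.5],[0,0,0.5],[0,0,0.5],[0,0,0.5],[0,0,0.5],[0,0,0.5]],"delta_rot":[[0,0,0.12],[0,0,0.24],[0,0,0.36],[0,0,0.48],[0,0,0.6],[0,0,0.72],[0,0,0.84],[0,0,0.96],[0,0,1.08],[0,0,1.2],[0,0,1.3],[0,0,1.36]],"gripper":[-1,-1,-1,-1,-1,-1,-1,-1,-1,-1,-1,-1]}'; python3 go.py .584 -.068 .134 1.78; python3 -c "
from rig import robot;print(robot.get_obs()['moment'])"
```

```text
time: 6.3
position: [0.5846, -0.0678, 0.1219]
tool_rot: [0.546, 0.838, -0.0, 0.0]
ft_force: [-2.8, 2.5, 10.1]
grip_width: 0.0139
grip_force: 60.0
t 6.3 dp [  0.1  -0.6 -12.1] rot [-1.000e-03  0.000e+00 -1.363e+00] rows~ 10
[ 0.34073588  0.55959803 -0.01524523]
```

```bash
python3 -m jog '{"dp":[[0,0,0],[0,0,0],[0,0,0],[0,0,0]],"delta_rot":[[0,0,0.04],[0,0,0.08],[0,0,0.08],[0,0,0.08]],"gripper":[-1,-1,-1,-1]}'; python3 go.py .584 -.068 .134 1.78; python3 -c "
from rig import robot;print(robot.get_obs()['moment'])"
```

```text
time: 6.7
position: [0.5845, -0.0679, 0.1219]
tool_rot: [0.577, 0.817, -0.001, 0.0]
ft_force: [-3.0, 3.7, 10.0]
grip_width: 0.0137
grip_force: 61.0
t 6.7 dp [  0.   -0.6 -12.1] rot [-1.000e-03  1.000e-03 -1.438e+00] rows~ 10
[0.44557316 0.60229945 0.46355689]
```

Moment is building (0.46 Nm), so the knob is at its stop. Now I back the rotation off a little, release, and rise.

```bash
python3 -m jog '{"dp":[[0,0,0],[0,0,0],[0,0,0],[0,0,0],[0,0,0],[0,0,-40],[0,0,-90],[0,0,-120],[0,0,-120],[0,0,-120]],"delta_rot":[[0,0,-0.03],[0,0,-0.03],[0,0,-0.03],[0,0,-0.03],[0,0,-0.03],[0,0,-0.03],[0,0,-0.03],[0,0,-0.03],[0,0,-0.03],[0,0,-0.03]],"gripper":[-0.3,0.2,0.2,0.2,0.2,0.2,0.2,1,1,1]}' 40; python3 go.py .448 -.339 .24 .42
```

```text
time: 7.7
position: [0.5848, -0.0679, 0.2411]
tool_rot: [0.565, 0.825, 0.0, 0.001]
ft_force: [-1.0, 0.8, 0.1]
grip_width: 0.0688
grip_force: 0.0
t 7.7 dp [-203.5 -225.4    1. ] rot [ 0.001  0.001 -0.051] rows~ 7
```

```bash
python3 -m jog '{"dp":[[-203,-225,0],[-203,-225,0],[-203,-225,0],[-203,-225,0],[-203,-225,0],[-203,-225,0],[-203,-225,0],[-203,-225,0],[-203,-225,0],[-203,-225,0]],"delta_rot":[[0,0,-0.05],[0,0,-0.05],[0,0,-0.05],[0,0,-0.05],[0,0,-0.05],[0,0,-0.05],[0,0,-0.05],[0,0,-0.05],[0,0,-0.05],[0,0,-0.05]],"gripper":[1,1,1,1,1,1,1,1,1,1]}'; python3 go.py .448 -.339 .012 .42; python3 - <<'E'
from h import *
im=robot.camera("top"); cv2.imwrite("pics/t1.png",cv2.cvtColor(cv2.resize(im[160:245,250:330],(565,600),interpolation=cv2.INTER_CUBIC),cv2.COLOR_RGB2BGR))
E
```

```text
time: 8.7
position: [0.4485, -0.3363, 0.2399]
tool_rot: [0.544, 0.839, 0.0, -0.001]
ft_force: [0.1, -0.3, 0.3]
grip_width: 0.0871
grip_force: 0.0
t 8.7 dp [ -2.7  -1.5 227.9] rot [-0.    -0.002  0.001] rows~ 5
```

View pics/t1.png

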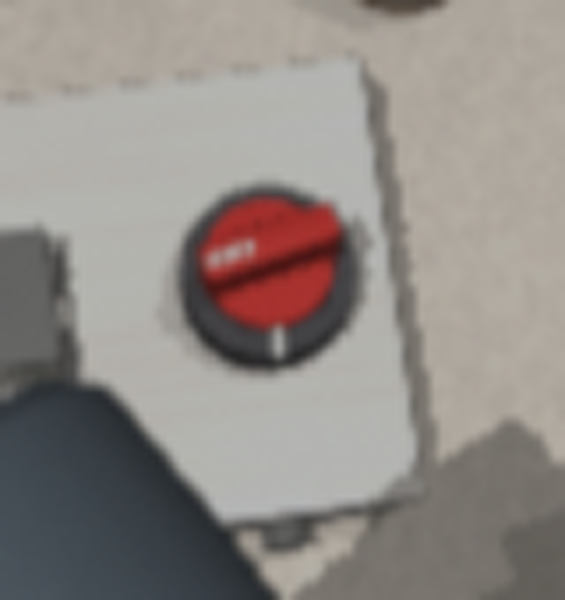

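The knob is turned about 77° and stays down: the wing runs from (205,270) to (340,225) in the crop. Next I descend on green.

```bash
python3 -m jog '{"dp":[[-2,-1,50],[-2,-1,100],[-2,-1,150],[-2,-1,190],[-2,-1,215],[-2,-1,228],[-2,-1,228],[-2,-1,228],[-2,-1,228],[-2,-1,228],[-2,-1,228],[-2,-1,228]],"delta_rot":[[0,0,0],[0,0,0],[0,0,0],[0,0,0],[0,0,0],[0,0,0],[0,0,0],[0,0,0],[0,0,0],[0,0,0],[0,0,0],[0,0,0]],"gripper":[1,1,1,1,1,1,1,0.3,-0.2,-0.3,-1,-1]}' 20; python3 go.py .448 -.339 .012 .42
```

```text
time: 9.95
position: [0.4491, -0.3412, 0.014]
tool_rot: [0.545, 0.839, -0.0, 0.002]
ft_force: [-0.9, -0.1, 6.9]
grip_width: 0.0548
grip_force: 3.5
t 9.95 dp [ 2.4 -0.1  2. ] rot [ 0.002  0.003 -0.002] rows~ 1
```

```bash
python3 -m jog '{"dp":[[0,0,0],[0,0,0],[0,0,0]],"delta_rot":[[0,0,0],[0,0,0],[0,0,0]],"gripper":[-1,-1,-1]}'; python3 - <<'E'
from h import *
im=robot.camera("scene"); cv2.imwrite("pics/s2.png",cv2.cvtColor(cv2.resize(im[235:345,140:270],(709,600),interpolation=cv2.INTER_CUBIC),cv2.COLOR_RGB2BGR))
E
```

```text
time: 10.25
position: [0.4485, -0.3416, 0.014]
tool_rot: [0.545, 0.839, -0.001, 0.001]
ft_force: [-0.6, -1.1, 6.9]
grip_width: 0.0308
grip_force: 3.2
```

View pics/s2.png

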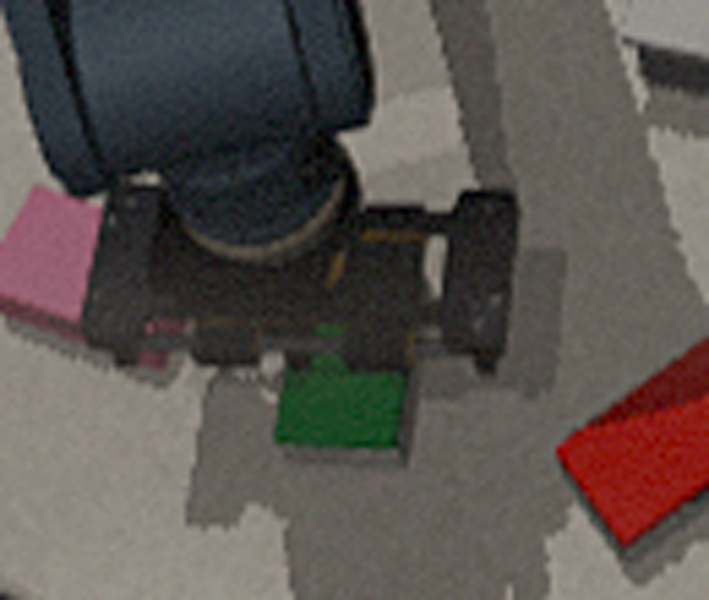

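```bash
python3 - <<'E'
from h import *
o=robot.get_obs(); print(o["position"],o["grip_width"],o["ft_force"],o["moment"],o["grip_force"],o["q"].round(3))
t=np.array([np.cos(.42),np.sin(.42),0]);p=o["position"]
for s in(-.03,-.0154,.0154,.03):
  for z in(.014,.05,.08): print(s,z,((proj("scene",[*(p+s*t)[:2],z])[0]-[140,235])*5.45).round())
im={c:robot.camera(c) for c in("top","scene")}
print((( proj("scene",box([.448,-.339,.42],.06,.096,.042,.042)[4:])-[140,235])*5.45).round())
b=im["top"]; cv2.imwrite("pics/t2.png",cv2.cvtColor(cv2.resize(b[215:295,325:425],(750,600),interpolation=cv2.INTER_CUBIC),cv2.COLOR_RGB2BGR))
E
```

```text
[ 0.44853513 -0.34165568  0.01404533] 0.027006629124664335 [-1.26123975 -0.10281146  6.93322615] [-0.03373555  0.18584804 -0.025403  ] 3.1799582415260375 [-8.490e-01  7.110e-01  1.722e+00 -1.000e-03  7.050e-01 -1.267e+00]
-0.03 0.014 [296. 366.]
-0.03 0.05 [281. 341.]
-0.03 0.08 [269. 318.]
-0.0154 0.014 [324. 367.]
-0.0154 0.05 [311. 341.]
-0.0154 0.08 [299. 319.]
0.0154 0.014 [385. 368.]
0.0154 0.05 [373. 342.]
0.0154 0.08 [362. 320.]
0.03 0.014 [413. 369.]
0.03 0.05 [402. 343.]
0.03 0.08 [393. 321.]
[[272. 436.]
 [300. 251.]
 [395. 439.]
 [418. 253.]]
```

View pics/t2.png

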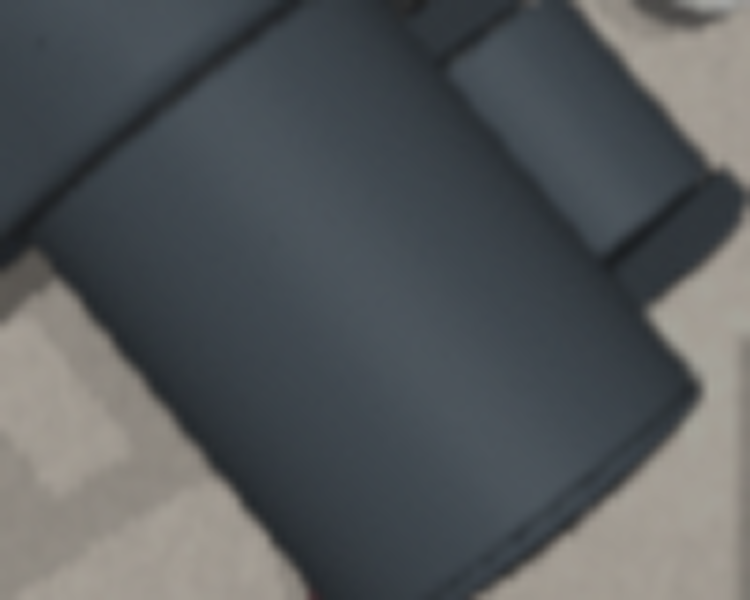

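```bash
python3 -m jog '{"dp":[[0,0,0],[0,0,0],[0,0,0],[0,0,0],[0,0,0],[0,0,0],[0,0,0],[0,0,0],[0,0,0]],"delta_rot":[[0,0,0],[0,0,0],[0,0,0],[0,0,0],[0,0,0],[0,0,0],[0,0,0],[0,0,0],[0,0,0]],"gripper":[1,1,1,1,1,1,1,1,1]}'; python3 - <<'E'
from h import *
im=robot.camera("scene"); cv2.imwrite("pics/s3.png",cv2.cvtColor(cv2.resize(im[235:345,140:270],(709,600),interpolation=cv2.INTER_CUBIC),cv2.COLOR_RGB2BGR))
E
```

```text
time: 11.3
position: [0.4475, -0.3402, 0.0125]
tool_rot: [0.545, 0.839, 0.0, -0.001]
ft_force: [-0.5, -0.3, 0.1]
grip_width: 0.0822
grip_force: 0.0
```

View pics/s3.png

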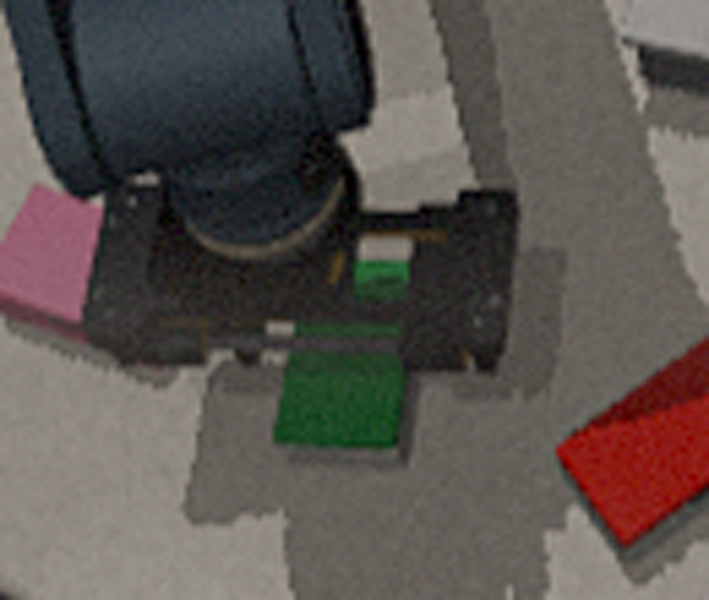

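The case hasn't moved, but the pads slid over the lid while closing. When open, the tips evidently sit further back than when shut, so I need to grip lower.

```bash
python3 -m jog '{"dp":[[0,0,4],[0,0,9],[0,0,9],[0,0,9],[0,0,9],[0,0,9]],"delta_rot":[[0,0,0],[0,0,0],[0,0,0],[0,0,0],[0,0,0],[0,0,0]],"gripper":[1,1,-1,-1,-1,-1]}' 20;python3 -m jog '{"dp":[[0,0,0]],"delta_rot":[[0,0,0]],"gripper":[-1]}'
```

```text
time: 11.95
position: [0.4481, -0.3405, 0.0037]
tool_rot: [0.545, 0.839, -0.0, 0.0]
ft_force: [0.7, 0.5, -0.1]
grip_width: 0.0629
grip_force: 0.7
time: 12.05
position: [0.4482, -0.3405, 0.0037]
tool_rot: [0.545, 0.839, 0.0, 0.0]
ft_force: [0.2, 0.2, -0.0]
grip_width: 0.0598
grip_force: 19.9
```

Gripped: 59.8 mm at 20 N. Lifting.

```bash
python3 -m jog '{"dp":[[0,0,0],[0,0,0],[0,0,-10],[0,0,-30],[0,0,-70],[0,0,-120],[0,0,-170],[0,0,-220],[0,0,-220],[0,0,-220]],"delta_rot":[[0,0,0],[0,0,0],[0,0,0],[0,0,0],[0,0,0],[0,0,0],[0,0,0],[0,0,0],[0,0,0],[0,0,0]],"gripper":[-1,-1,-1,-1,-1,-1,-1,-1,-1,-1]}' 30; python3 - <<'E'
from h import *
im={c:robot.camera(c) for c in("scene","top")}
cv2.imwrite("pics/s4.png",cv2.cvtColor(cv2.resize(im["scene"][225:365,130:290],(640,560),interpolation=cv2.INTER_CUBIC),cv2.COLOR_RGB2BGR))
o=robot.get_obs();p=o["position"];z=p[2]-.0037
print(((proj("scene",box([p[0],p[1],.42],.06,.096,z+.042,z+.042)[4:])-[130,225])*4).round())
E
python3 go.py .557 .069 .224 .197
```

```text
time: 13.05
position: [0.4478, -0.3404, 0.225]
tool_rot: [0.545, 0.839, -0.0, 0.001]
ft_force: [-0.3, -0.3, -3.6]
grip_width: 0.0596
grip_force: 29.9
[[155. 229.]
 [185.  74.]
 [264. 232.]
 [288.  76.]]
t 13.15 dp [327.7 266.9  -1. ] rot [-0.002 -0.004  0.222] rows~ 9
```

View pics/s4.png

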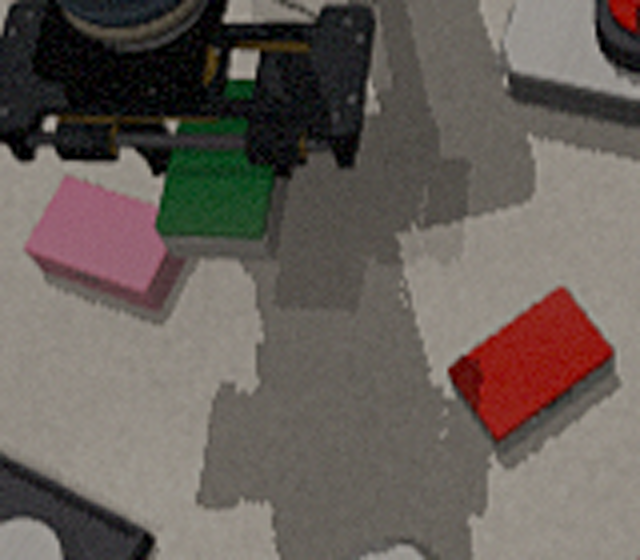

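Green is held level; its front lid edge lies at (158,229)–(270,237), within about 1 px of the prediction. I carry it above the column.

```bash
python3 -m jog '{"dp":[[328,267,0],[328,267,0],[328,267,0],[328,267,0],[328,267,0],[328,267,0],[328,267,0],[328,267,0],[328,267,0],[328,267,0],[328,267,0],[328,267,0]],"delta_rot":[[0,0,0.22],[0,0,0.22],[0,0,0.22],[0,0,0.22],[0,0,0.22],[0,0,0.22],[0,0,0.22],[0,0,0.22],[0,0,0.22],[0,0,0.22],[0,0,0.22],[0,0,0.22]],"gripper":[-1,-1,-1,-1,-1,-1,-1,-1,-1,-1,-1,-1]}'; python3 go.py .5573 .0693 .128 .197
```

```text
time: 14.35
position: [0.5573, 0.0668, 0.2221]
tool_rot: [0.634, 0.774, -0.001, -0.001]
ft_force: [0.1, -0.7, -3.1]
grip_width: 0.0597
grip_force: 29.9
t 14.35 dp [ 2.4  0.9 94.1] rot [-0.004 -0.     0.001] rows~ 2
```

```bash
python3 -m jog '{"dp":[[1,1,30],[1,1,60],[1,1,85],[1,1,94],[1,1,94],[1,1,94],[1,1,94]],"delta_rot":[[0,0,0],[0,0,0],[0,0,0],[0,0,0],[0,0,0],[0,0,0],[0,0,0]],"gripper":[-1,-1,-1,-1,-1,-1,-1]}'; python3 go.py .5573 .0693 .1165 .197; python3 - <<'E'
from h import *
b=robot.camera("scene")
cv2.imwrite("pics/s5.png",cv2.cvtColor(cv2.resize(b[150:250,240:340],(600,600),interpolation=cv2.INTER_CUBIC),cv2.COLOR_RGB2BGR))
p=robot.get_obs()["position"]
for q,z in((p,p[2]-.0037+.042),(p,p[2]-.0037),((.5573,.0693),.112)): print(((proj("scene",box([q[0],q[1],.197],.06,.096,z,z)[4:])-[240,150])*6).round().tolist())
E
```

```text
time: 15.05
position: [0.5605, 0.0685, 0.1311]
tool_rot: [0.634, 0.774, 0.001, 0.001]
ft_force: [-0.3, -0.0, -3.0]
grip_width: 0.0594
grip_force: 29.9
t 15.05 dp [ 1.4 -3.1 14.6] rot [0.003 0.001 0.002] rows~ 1
[[300.0, 214.0], [347.0, 61.0], [426.0, 239.0], [467.0, 83.0]]
[[300.0, 266.0], [345.0, 115.0], [422.0, 290.0], [462.0, 137.0]]
[[295.0, 281.0], [339.0, 131.0], [415.0, 305.0], [455.0, 153.0]]
```

View pics/s5.png

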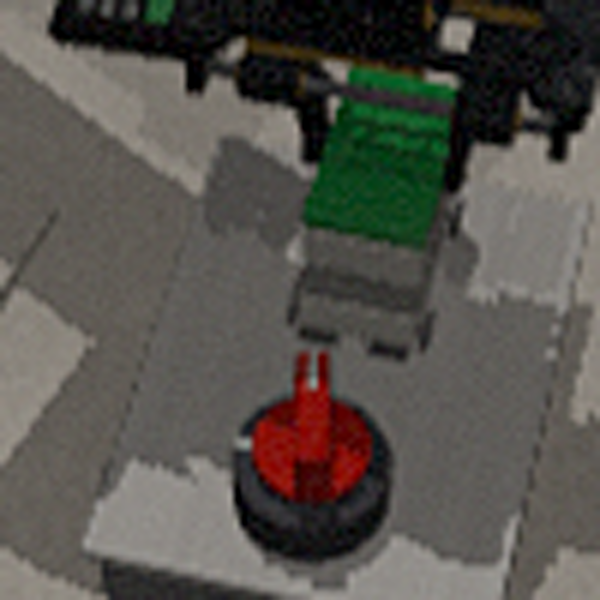

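The view shows green hovering over grey with edges parallel. Green's front lid edge runs (305,218)–(432,242) and the grey front strip below it runs (303,275)–(430,305). I correct about 3 mm sideways and lower.

```bash
python3 -m jog '{"dp":[[1,-3,3],[1,-3,6],[1,-3,9],[1,-3,11],[1,-3,12],[1,-3,12],[1,-3,12]],"delta_rot":[[0,0,0],[0,0,0],[0,0,0],[0,0,0],[0,0,0],[0,0,0],[0,0,0]],"gripper":[-1,-1,-1,-1,-1,-1,-1]}'; python3 go.py .5573 .0693 .1157 .197
```

```text
time: 15.8
position: [0.5562, 0.0693, 0.1176]
tool_rot: [0.633, 0.774, -0.0, 0.0]
ft_force: [0.2, -0.2, -2.8]
grip_width: 0.0597
grip_force: 29.9
t 15.8 dp [-0.3  1.1  1.9] rot [0.    0.    0.002] rows~ 1
```

```bash
python3 -m jog '{"dp":[[0,1,0.5],[0,1,1],[0,1,1.5],[0,1,2],[0,1,2.2],[0,1,2.2]],"delta_rot":[[0,0,0],[0,0,0],[0,0,0],[0,0,0],[0,0,0],[0,0,0]],"gripper":[-1,-1,-1,-1,-1,-1]}'; python3 go.py .5573 .0693 .1157 .197
```

```text
time: 16.4
position: [0.5571, 0.0695, 0.1157]
tool_rot: [0.633, 0.774, 0.0, 0.0]
ft_force: [-0.1, -0.2, 0.5]
grip_width: 0.0598
grip_force: 29.9
t 16.4 dp [-0.3  0.2 -0. ] rot [0.    0.    0.002] rows~ 1
```

Contact at the expected height. I release and rise.

```bash
python3 -m jog '{"dp":[[0,0,0],[0,0,0],[0,0,0],[0,0,0],[0,0,0],[0,0,-30],[0,0,-80],[0,0,-130],[0,0,-170],[0,0,-170]],"delta_rot":[[0,0,0],[0,0,0],[0,0,0],[0,0,0],[0,0,0],[0,0,0],[0,0,0],[0,0,0],[0,0,0],[0,0,0]],"gripper":[1,1,1,1,1,1,1,1,1,1]}' 20; python3 go.py .524 .406 .285 .289
```

```text
time: 17.4
position: [0.5613, 0.0694, 0.2923]
tool_rot: [0.633, 0.774, 0.004, 0.006]
ft_force: [0.9, -0.5, 0.0]
grip_width: 0.0867
grip_force: 0.0
t 17.4 dp [337.4  29.9   6.5] rot [ 0.014  0.004 -0.09 ] rows~ 7
```

```bash
python3 -m jog '{"dp":[[337,30,0],[337,30,0],[337,30,0],[337,30,0],[337,30,0],[337,30,0],[337,30,0],[337,30,0],[337,30,0],[337,30,0]],"delta_rot":[[0,0,-0.09],[0,0,-0.09],[0,0,-0.09],[0,0,-0.09],[0,0,-0.09],[0,0,-0.09],[0,0,-0.09],[0,0,-0.09],[0,0,-0.09],[0,0,-0.09]],"gripper":[1,1,1,1,1,1,1,1,1,1]}'; python3 go.py .524 .406 .0037 .289; python3 - <<'E'
from h import *
im={c:robot.camera(c) for c in("scene","top")}
for cams in(("top",),("scene",),("top","scene")):
    x,f=fit({c:(im[c],"green") for c in cams},[.557,.069,.2],.06,.096,.142,.154);print(cams,x.round(4),round(f,3))
a=cv2.resize(im["scene"][150:250,250:350],(400,400),interpolation=cv2.INTER_CUBIC);b=cv2.resize(im["top"][162:242,215:295],(400,400),interpolation=cv2.INTER_CUBIC)
cv2.imwrite("pics/g6.png",cv2.cvtColor(np.hstack([a,b]),cv2.COLOR_RGB2BGR))
E
```

```text
time: 18.4
position: [0.5197, 0.4045, 0.2846]
tool_rot: [0.598, 0.801, -0.001, -0.0]
ft_force: [0.3, -0.8, 0.5]
grip_width: 0.0869
grip_force: 0.0
t 18.4 dp [  0.5   5.  280.8] rot [-0.002  0.001 -0.001] rows~ 6
('top',) [0.5561 0.0701 0.2317] 0.095
('scene',) [0.5561 0.0721 0.1861] 0.079
('top', 'scene') [0.5567 0.0702 0.1841] 0.089
```

View pics/g6.png

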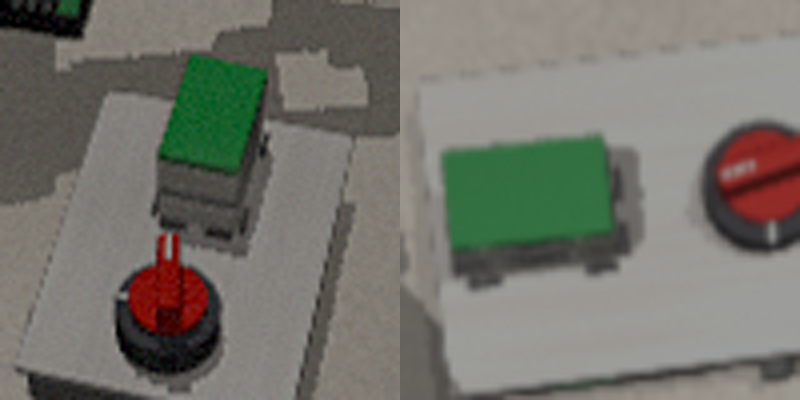

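Green sits flush on grey: in the left view its front face continues the grey one at (160–240,165–235). The knob is still down. Next is yellow.

```bash
python3 -m jog '{"dp":[[0,4,50],[0,4,100],[0,4,150],[0,4,200],[0,4,240],[0,4,262],[0,4,262],[0,4,262],[0,4,262]],"delta_rot":[[0,0,0],[0,0,0],[0,0,0],[0,0,0],[0,0,0],[0,0,0],[0,0,0],[0,0,0],[0,0,0]],"gripper":[1,1,1,1,1,1,1,1,1]}' 20; python3 go.py .524 .406 .0037 .289
```

```text
time: 19.4
position: [0.5257, 0.4073, 0.0257]
tool_rot: [0.598, 0.801, 0.002, 0.001]
ft_force: [-0.2, 0.3, 0.1]
grip_width: 0.0871
grip_force: 0.0
t 19.4 dp [-0.8 -2.1 22. ] rot [ 0.004 -0.001 -0.001] rows~ 1
```

```bash
python3 -m jog '{"dp":[[-1,-2,10],[-1,-2,20],[-1,-2,22],[-1,-2,22],[-1,-2,22],[-1,-2,22],[-1,-2,22],[-1,-2,22],[-1,-2,22],[-1,-2,22]],"delta_rot":[[0,0,0],[0,0,0],[0,0,0],[0,0,0],[0,0,0],[0,0,0],[0,0,0],[0,0,0],[0,0,0],[0,0,0]],"gripper":[1,1,1,1,-1,-1,-1,-1,-1,-1]}' 20; python3 go.py .524 .406 .0037 .289
```

```text
time: 20.4
position: [0.5228, 0.4058, 0.0017]
tool_rot: [0.598, 0.802, 0.001, 0.0]
ft_force: [1.1, 0.7, -0.1]
grip_width: 0.0597
grip_force: 20.0
t 20.4 dp [-0.1  1.3 -2. ] rot [ 0.002 -0.     0.   ] rows~ 1
```

```bash
python3 -m jog '{"dp":[[0,0,0],[0,0,0],[0,0,-10],[0,0,-30],[0,0,-70],[0,0,-120],[0,0,-170],[0,0,-220],[0,0,-265],[0,0,-290],[0,0,-290],[0,0,-290]],"delta_rot":[[0,0,0],[0,0,0],[0,0,0],[0,0,0],[0,0,0],[0,0,0],[0,0,0],[0,0,0],[0,0,0],[0,0,0],[0,0,0],[0,0,0]],"gripper":[-1,-1,-1,-1,-1,-1,-1,-1,-1,-1,-1,-1]}' 30; python3 go.py .557 .0695 .29 .195
```

```text
time: 21.6
position: [0.5207, 0.4048, 0.2903]
tool_rot: [0.598, 0.802, -0.001, -0.001]
ft_force: [-0.1, 0.3, -3.2]
grip_width: 0.0596
grip_force: 30.0
t 21.6 dp [-331.7  -60.8    0.7] rot [-0.003  0.001  0.094] rows~ 7
```

```bash
python3 -m jog '{"dp":[[-332,-61,0],[-332,-61,0],[-332,-61,0],[-332,-61,0],[-332,-61,0],[-332,-61,0],[-332,-61,0],[-332,-61,0],[-332,-61,0],[-332,-61,0],[-332,-61,0]],"delta_rot":[[0,0,0.09],[0,0,0.09],[0,0,0.09],[0,0,0.09],[0,0,0.09],[0,0,0.09],[0,0,0.09],[0,0,0.09],[0,0,0.09],[0,0,0.09],[0,0,0.09]],"gripper":[-1,-1,-1,-1,-1,-1,-1,-1,-1,-1,-1]}'; python3 go.py .557 .0695 .172 .195
```

```text
time: 22.7
position: [0.5573, 0.0712, 0.2904]
tool_rot: [0.633, 0.774, -0.001, -0.001]
ft_force: [0.5, 1.1, -2.0]
grip_width: 0.0596
grip_force: 30.0
t 22.7 dp [ -1.8  -0.4 118.4] rot [-0.002 -0.001  0.006] rows~ 3
```

```bash
python3 -m jog '{"dp":[[-1,0,30],[-1,0,60],[-1,0,90],[-1,0,110],[-1,0,118],[-1,0,118],[-1,0,118],[-1,0,118]],"delta_rot":[[0,0,0],[0,0,0],[0,0,0],[0,0,0],[0,0,0],[0,0,0],[0,0,0],[0,0,0]],"gripper":[-1,-1,-1,-1,-1,-1,-1,-1]}'; python3 go.py .557 .0695 .1557 .197; python3 - <<'E'
from h import *
b=robot.camera("scene"); p=robot.get_obs()["position"]
for c,pp,z in(("yellow",[p[0],p[1],.197],p[2]-.0017+.042),):
    x,f=fit({"scene":(b,c)},pp,.06,.096,z-.012,z);print(c,x.round(4),f)
print(((proj("scene",box([p[0],p[1],.197],.06,.096,z,z)[4:])-[240,140])*6).round().tolist())
print(((proj("scene",box([.557,.0695,.197],.06,.096,.154,.154)[4:])-[240,140])*6).round().tolist())
cv2.imwrite("pics/y7.png",cv2.cvtColor(cv2.resize(b[140:240,240:340],(600,600),interpolation=cv2.INTER_CUBIC),cv2.COLOR_RGB2BGR))
E
```

```text
time: 23.5
position: [0.5596, 0.069, 0.1748]
tool_rot: [0.633, 0.774, 0.001, 0.001]
ft_force: [-0.2, 0.2, -0.6]
grip_width: 0.0597
grip_force: 30.0
t 23.5 dp [ 1.  -2.5 19.1] rot [0.003 0.001 0.002] rows~ 1
yellow [0.5578 0.0695 0.2431] 0.23579762815608263
[[299.0, 213.0], [347.0, 57.0], [429.0, 238.0], [471.0, 80.0]]
[[294.0, 290.0], [340.0, 137.0], [418.0, 314.0], [459.0, 160.0]]
```

View pics/y7.png

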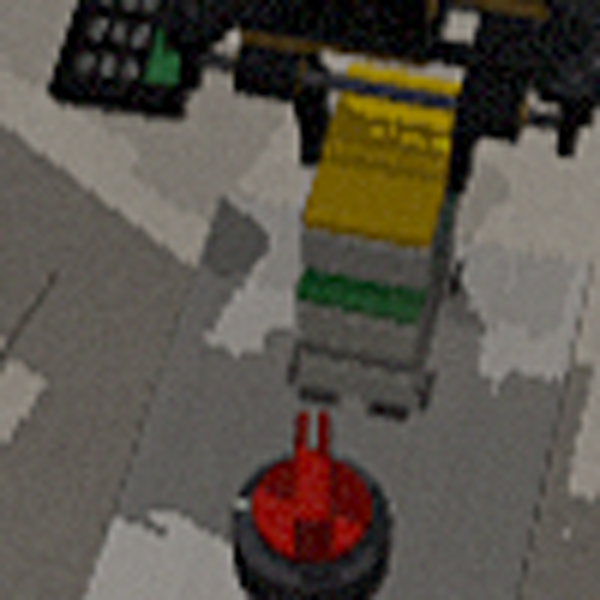

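Yellow hovers parallel above green: its lid's lower front edge runs (303,223)–(435,247), and green's runs (300,302)–(418,322). Both are about 5 px off the model in the same direction, so they are aligned. I correct 2.5 mm and lower.

```bash
python3 -m jog '{"dp":[[1,-2,4],[1,-2,8],[1,-2,12],[1,-2,15],[1,-2,16],[1,-2,16],[1,-2,16],[1,-2,16]],"delta_rot":[[0,0,0],[0,0,0],[0,0,0],[0,0,0],[0,0,0],[0,0,0],[0,0,0],[0,0,0]],"gripper":[-1,-1,-1,-1,-1,-1,-1,-1]}'; python3 go.py .557 .0695 .1557 .197
```

```text
time: 24.35
position: [0.5564, 0.0694, 0.1575]
tool_rot: [0.633, 0.774, 0.0, 0.0]
ft_force: [-0.1, -0.8, -1.9]
grip_width: 0.0594
grip_force: 30.0
t 24.35 dp [0.  0.6 1.8] rot [0.    0.    0.002] rows~ 1
```

```bash
python3 -m jog '{"dp":[[0,0.5,0.5],[0,0.5,1],[0,0.5,1.5],[0,0.5,2],[0,0.5,2],[0,0.5,2]],"delta_rot":[[0,0,0],[0,0,0],[0,0,0],[0,0,0],[0,0,0],[0,0,0]],"gripper":[-1,-1,-1,-1,-1,-1]}'; python3 go.py .557 .0695 .1557 .197
```

```text
time: 24.95
position: [0.5567, 0.0695, 0.1556]
tool_rot: [0.633, 0.774, 0.0, 0.0]
ft_force: [-0.5, 0.3, -0.3]
grip_width: 0.0595
grip_force: 30.0
t 24.95 dp [-0.1  0.2 -0.1] rot [0.    0.    0.002] rows~ 1
```

```bash
python3 -m jog '{"dp":[[0,0,0.5],[0,0,0.5],[0,0,0.5],[0,0,0.5],[0,0,0.5],[0,0,0.5],[0,0,0.5],[0,0,-30],[0,0,-80],[0,0,-120],[0,0,-120],[0,0,-120]],"delta_rot":[[0,0,0],[0,0,0],[0,0,0],[0,0,0],[0,0,0],[0,0,0],[0,0,0],[0,0,0],[0,0,0],[0,0,0],[0,0,0],[0,0,0]],"gripper":[-1,-1,1,1,1,1,1,1,1,1,1,1]}' 20
python3 go.py .45 .30 .29 .197
```

```text
time: 26.15
position: [0.5571, 0.0695, 0.2763]
tool_rot: [0.633, 0.774, 0.001, 0.001]
ft_force: [-0.9, -0.2, -0.3]
grip_width: 0.0868
grip_force: 0.0
t 26.15 dp [247.1 -59.4 -14. ] rot [0.002 0.001 0.002] rows~ 6
```

```bash
python3 -m jog '{"dp":[[247,-59,-14],[247,-59,-14],[247,-59,-14],[247,-59,-14],[247,-59,-14],[247,-59,-14],[247,-59,-14],[247,-59,-14],[247,-59,-14],[247,-59,-14]],"delta_rot":[[0,0,0],[0,0,0],[0,0,0],[0,0,0],[0,0,0],[0,0,0],[0,0,0],[0,0,0],[0,0,0],[0,0,0]],"gripper":[1,1,1,1,1,1,1,1,1,1]}'; python3 - <<'E'
from h import *
im={c:robot.camera(c) for c in("scene","top")}
for cams in(("top",),("scene",),("top","scene")):
    x,f=fit({c:(im[c],"yellow") for c in cams},[.557,.069,.2],.06,.096,.184,.196);print(cams,x.round(4),round(f,3))
a=cv2.resize(im["scene"][145:245,250:350],(400,400),interpolation=cv2.INTER_CUBIC);b=cv2.resize(im["top"][162:242,215:295],(400,400),interpolation=cv2.INTER_CUBIC)
cv2.imwrite("pics/f8.png",cv2.cvtColor(np.hstack([a,b]),cv2.COLOR_RGB2BGR))
E
```

```text
time: 27.15
position: [0.4507, 0.2986, 0.289]
tool_rot: [0.634, 0.773, -0.0, -0.0]
ft_force: [-0.7, -0.5, 0.8]
grip_width: 0.0869
grip_force: 0.0
('top',) [0.5556 0.0697 0.2095] 0.034
('scene',) [0.5553 0.0702 0.2047] 0.068
('top', 'scene') [0.5556 0.0695 0.1959] 0.052
```

View pics/f8.png

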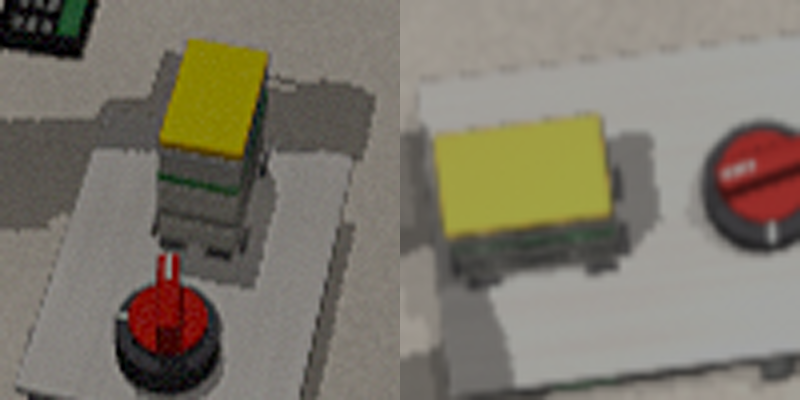

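The column is flush and square: yellow at (215,95) sits over green over grey, with edges in line. The knob at (167,320) is still down, and yellow is within about 2 mm of green. Handing in.

```bash
python3 -c "
from rig import robot;print(robot.hand_in())"
```

```text
the job is handed in; nothing more can be done
None
```

The job is handed in: the knob was turned to its stop and stayed down, and green stands on grey with yellow on green, fitted from the cameras to within about 2 mm; the hand-in returned no verdict. My first grip on green slid over its lid, so I re-gripped lower.

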